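# Close up the pantry cupboard

## Robot

A 6-joint arm with a two-finger parallel gripper is mounted at the origin on the work surface. World frame = base frame: x ahead of the robot, y to its left, z up, the work surface at z = 0. Lengths are in m, angles in rad, forces in N, time in s.
With the tool pointing down it reaches from about 0.275 to 0.825 m from the base axis. Payload 4.9 kg.
Tool frame: the origin (TCP) lies midway between the tips of the shut fingers; the grasp point (between the pads) lies 19 mm behind it; z points along the fingers, y is the line along which they close (so a half turn about z gives the same grasp; the last joint's range is limited). The gripper opens to 85 mm and grips with 20 to 120 N. Pads are 22 mm wide; open, the fingers measure 114 mm over their backs; the gripper's body (76 mm by 85 mm) begins 54 mm behind the grasp point. The pads swing forward as they close: fully open they stand 13 mm farther back than shut.
Start: joints at [-1.252, 0.326, -0.193, 1.052, 0, 1.437], TCP at [0.241, -0.495, 0.231] pointing down, gripper open.
Joint ranges: [-2.65, 2.65], [-0.97, 1.79], [-1.3, 1.35], [-1.93, 2.1], [-1.47, 1.37], [-3.14, 3.14]. Speed limits (rad/s): [2.57, 2.57, 3.14, 3.14, 3.14, 3.14].

## Interface

Orientations are given as a unit quaternion [w, x, y, z].
In Python, from plant import ctrl gives the robot as it stands. The module is installed in compiled form; this text tells all that it offers.
- The arm moves only by the tool apply_moves, never from a script. Its argument "increments" is a list that holds one entry, the list of rows, each a list of 7 numbers: the turn, a rotation vector about the tool's x, y, z in degrees, then the shift along the tool's x, y, z in cm, then the opening, from -1 (shut) to 1 (fully open). In form: [[[ax, ay, az, dx, dy, dz, jaw], ...]]. A call has 1 to 8 rows; each row is the pose to reach, as a shift and turn from the pose commanded when the call began, along the tool's axes at that moment; what a row does not reach only later rows make up. A row lasts 1/10 s, in which the tool goes at most 50 mm and 8.59 degrees, less where a joint would pass 70% of its speed; a pose out of reach is approached as far as the arm can. A call with a gripper value outside its range is refused whole. The fingers move at their own pace and stop on an object; "squeeze" is the grip in N (left out, the last holds). Time passes only in rows, so rows that repeat a pose let the fingers close. It gives the time, the measured TCP pose, the force, the opening and the grip force at its end, in the units of the state.
- ctrl.sense(): the state, without advancing time (a new reading comes with each control period).
- ctrl.capture(name): name is "side" or "top" or "wrist"; returns the picture (384x512x3 uint8, red, green, blue); there is no depth.
- ctrl.calibration(name): a dict with "fov_y" (degrees; the focal length in pixels is half the picture's height over the tangent of half this angle, whatever the lens; pixels are square), "cx", "cy" (the principal point, pixels), "cam_to_world" (4x4, takes a point from camera to world coordinates); the wrist camera has in their place "mount" (4x4, takes a point from camera to tool coordinates, whose origin is the TCP and whose axes are the flange's). Camera axes: x right, y down, z forward; pixel columns grow to the right and rows downward; lengths in m; the calibration is good to about 2 mm. A picture is of the moment at which its call begins: read the wrist's pose just before it. calibration takes no time and is no camera call.
- ctrl.hand_in(): hands the job in; it is judged then, once.
Trained networks look in the newest picture that a camera, given by its name, has taken for a name from the list of things; names that differ only in an ending like _2 or _b are one class to them, and where a whole thing is asked for, a point or a joint stands for the part that bears it (a point fixed in the world has none). Each returns a list of dicts, best first, with "p" (0 to 1); they miss things now and then, are a little off and sometimes report something else, mostly with a low value. They report only what shows in the picture. A call takes as long as a camera call. They do not tell look-alikes from the thing itself.
- ctrl.regions_of(camera, thing): "mask" (384x512 bool, what is visible of it).
- ctrl.pinpoint(camera, thing): "position" ([x, y, z] in m, in world coordinates, good to about 4 mm: a listed point, or the origin of a listed thing).
The state is a dict: "clock": time; "q": joint angles; "dq": joint speeds; "effort": joint torques, N m; "eef_pos": TCP position; "tcp_rot": TCP orientation; "wrist_force": force on the tool from outside, world axes, zero at the start; "moment": the same for the moment, N m; "width": finger opening in m; "grip_force": force on a finger pad.
Only numpy, scipy, OpenCV 4.12 (cv2) and the standard library are available. Lean on these libraries where they do the work, as an engineer would, in place of code of your own. Each camera call takes 0.05 s, during which the arm holds its last target. There are 200 camera calls.

## Task

The baking dish is sticking out of the little glass-fronted cupboard on the pantry counter: push it back in until it is wholly inside, stopping short of the jug that stands behind it. Then push the glass door gently shut until it clicks home on its catch. Do not slam the door or use it to shove the dish in, and leave the jug, the cups and the jar standing where they are.

Things in the scene. Friction and masses are not known exactly. Their poses are not given: they have to be found in the camera images.
- cupboard: Cherry-wood counter cupboard, fixed: 300 mm deep (x), 340 wide (y), 330 high; a cornice above height 310 overhangs the front by 12. Origin: middle of the underside. x points from the open front to the back, y to the left seen when facing the back from the front, z up. Inside, a shelf at height 190 to 202 fills the space from x = 12 mm to the back.
- cupboard_opening (a point): Middle of the front edge of the cupboard's inner floor, 45 mm above the counter, at the cupboard's x = -150 mm; axes as the cupboard's. The opening is 304 mm wide (152 either side of this point) and reaches up to 292 mm above the counter. The floor is flat without a sill and 292 mm deep.
- door: Glass door in a 50 mm wood frame, 332 mm wide, 20 thick, 52 to 292 mm above the counter. Origin: on its outer face, middle of the free-edge wooden stile, 307 mm from the hinge, 221 mm up: a good place to push. Its axes turn with it: x into the outer face, y from hinge to free edge, z up. A brass knob, 30 mm across and 28 proud, sits on the stile 80 mm below the origin.
- catch (a point): Sprung roller of the door catch, under the top, 16 mm inside the front, 277 mm up. The door hinges freely at the cupboard's x = -150, y = -166 mm, stays where left, starts 1.05 to 1.3 rad open. A brass strike stands 27 mm out of its inner face, at the top free corner. At 0.05 to 0.02 rad from shut the catch resists (6 N at the free edge), then draws it shut; short of that it is ajar.
- dish: Grey-green stoneware baking dish, rectangular, 190 mm long (x), 125 wide (y), 55 high, 0.6 to 1.0 kg, on the cupboard's floor, lengthwise front to back, a little askew. Origin: middle of its underside. Its flat front end (-x) sticks out of the cupboard by 55 to 80 mm. A rim (height 43 to 55 mm) stands out 4 mm from the walls. Just inside the front, it still clears the jug by about 25 mm.
- dish_front (a point): Middle of the outer front edge of the dish's rim (its -x end), 49 mm above its underside; axes as the dish's.
- jug: Cream milk jug, 64 mm across without its side handle (which reaches 54 mm from the middle) and 100 mm high, standing on the cupboard's floor behind the dish, near the back. Origin: middle of its underside.
- cup0: White cup, 72 mm across, 67 mm high, standing mouth-down on the cupboard's floor, at the hinge side of the dish. Origin: middle of its underside (the mouth).
- cup1: A second such cup, farther back.
- jar: Glass storage jar with a brass lid, 112 mm across and 169 mm high, standing on the counter in front of the cupboard, clear of the door. Origin: middle of its underside.
Things that resemble listed ones, but are neither listed nor needed, are in the scene too. There is more than one size of the dish; the job needs the largest.

How it is judged:
By the outcome, as a careful person would: the job done as asked, in the order asked, and still so for the second after the job is handed in, with the robot touching nothing.
It also fails if it takes over 58 s, if anything falls off the work surface, if the arm or the gripper's body presses on something with over 40 N, if the wrist force passes 120 N, or if a joint passes its speed limit or range.

## Working session

There is one attempt and no reset: what is moved stays moved. The work goes in short steps, Python scripts to look and compute and a tool call to move; the robot and the scene stay as the last step left them, time stands still between calls to the robot, and variables do not carry over. Pictures are saved under pics/ and viewed, at most 10 in all, crops included, and the job is handed in when it is done.

Besides the shell and the picture viewer there is one more tool, called in YAML: its name, and indented under it one key for each argument. apply_moves: Moves the arm, as the interface text tells. Its arguments: {"type":"object","properties":{"increments":{"type":"array","items":{"type":"array","items":{"type":"array","items":{"type":"number"}}}},"squeeze":{"type":"number"}},"required":["increments"]}

```bash
mkdir -p pics
cat > h.py <<'E'
import numpy as np, cv2
from plant import ctrl
from scipy.spatial.transform import Rotation as R
def save(n,f):
    im=ctrl.capture(n); cv2.imwrite('pics/'+f,im[:,:,::-1]); return im
def proj(n,p):
    c=ctrl.calibration(n); T=np.linalg.inv(np.array(c['cam_to_world'])); q=T[:3,:3]@np.array(p)+T[:3,3]
    f=192/np.tan(np.radians(c['fov_y'])/2); return np.array([c['cx']+f*q[0]/q[2],c['cy']+f*q[1]/q[2]])
def ray(n,u,v):
    c=ctrl.calibration(n); T=np.array(c['cam_to_world']); f=192/np.tan(np.radians(c['fov_y'])/2)
    d=T[:3,:3]@np.array([(u-c['cx'])/f,(v-c['cy'])/f,1]); return T[:3,3],d/np.linalg.norm(d)
E
python3 - <<'E'
from h import *
ims=[]
for n in ['side','top']:
    im=save(n,n+'0.png')
    print(n,{k:np.round(v,3).tolist() for k,v in ctrl.calibration(n).items()})
    for t in ['cupboard','cupboard_opening','door','catch','dish','dish_front','jug','cup0','jar']:
        for r in ctrl.pinpoint(n,t): print(n,t,round(r['p'],2),np.round(r['position'],3),np.round(proj(n,r['position'])))
s=ctrl.sense(); print(s['clock'],s['eef_pos'],s['tcp_rot'],s['wrist_force'])
a=cv2.imread('pics/side0.png');b=cv2.imread('pics/top0.png')
E
```

```text
side {'fov_y': 44.391, 'cx': 253.624, 'cy': 195.347, 'cam_to_world': [[-0.993, 0.113, -0.041, 0.613], [0.12, 0.951, -0.284, 0.37], [0.007, -0.287, -0.958, 1.292], [0.0, 0.0, 0.0, 1.0]]}
side cupboard 0.62 [ 0.446 -0.198  0.002] [284. 132.]
side cupboard_opening 0.78 [ 0.496 -0.057  0.046] [274. 173.]
side door 0.76 [0.54  0.239 0.222] [275. 272.]
side catch 0.94 [ 0.604 -0.114  0.278] [230. 123.]
side catch 0.25 [ 0.552 -0.101  0.041] [252. 162.]
side catch 0.23 [ 0.448 -0.193  0.003] [283. 133.]
side dish 0.94 [ 0.796 -0.316  0.003] [163. 109.]
side dish 0.72 [ 0.554 -0.1    0.046] [251. 162.]
side dish 0.6 [ 0.795 -0.08   0.002] [169. 183.]
side dish_front 0.83 [ 0.592 -0.012  0.092] [241. 187.]
side dish_front 0.83 [ 0.796 -0.248  0.036] [163. 125.]
side dish_front 0.64 [ 0.774 -0.142  0.035] [173. 157.]
side dish_front 0.19 [ 0.601 -0.113  0.278] [231. 123.]
side cup0 0.56 [ 0.354 -0.145  0.046] [319. 139.]
side jar 0.66 [0.658 0.386 0.002] [234. 345.]
top {'fov_y': 55.154, 'cx': 253.563, 'cy': 193.944, 'cam_to_world': [[0.009, -0.998, 0.06, 0.5], [-1.0, -0.009, 0.005, 0.004], [-0.005, -0.06, -0.998, 1.111], [0.0, 0.0, 0.0, 1.0]]}
top cupboard_opening 0.73 [ 0.496 -0.055  0.046] [276. 218.]
top door 0.76 [0.541 0.238 0.224] [159. 198.]
top catch 0.6 [ 0.604 -0.113  0.274] [307. 171.]
top dish 0.92 [ 0.797 -0.32  -0.001] [362. 120.]
top dish 0.77 [ 0.796 -0.079 -0.001] [283. 119.]
top dish 0.66 [ 0.553 -0.096  0.044] [290. 198.]
top dish_front 0.95 [ 0.591 -0.009  0.098] [260. 183.]
top dish_front 0.83 [ 0.796 -0.245  0.036] [340. 117.]
top dish_front 0.8 [ 0.774 -0.143  0.037] [306. 123.]
top jar 0.72 [ 0.653  0.385 -0.   ] [131. 164.]
1.0 [ 0.24062681 -0.49460028  0.23128645] [ 1.72098246e-05  9.74484562e-01  2.24454534e-01 -5.78322660e-06] [ 0.4793683   0.05245979 -0.70131333]
```

View pics/side0.png

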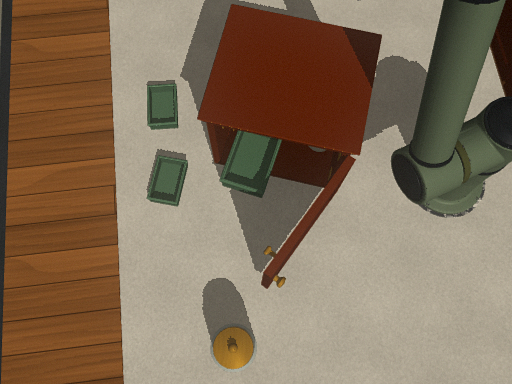

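View pics/top0.png

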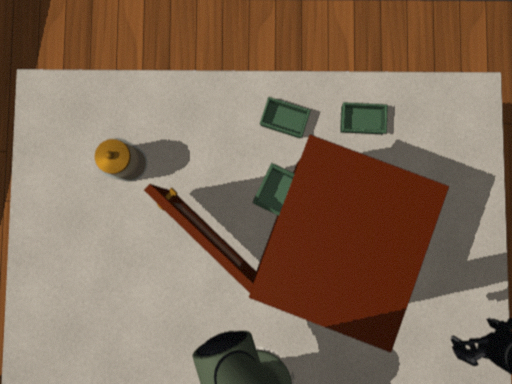

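Three dishes show. The two small ones stand on the counter (top image (285,118) and (364,118), z≈0). The third, at top (272,190) and side (252,162), is at z≈0.045, on the cupboard floor and sticking out past the front. It is the largest, so it is the one to push. I'll confirm that in one crop and work out the frame and waypoints.

```bash
cat >> h.py <<'E'
O=np.array([.496,-.056,.045]); a=np.array([-.332,-.943]);a/=np.linalg.norm(a)
X=np.array([a[0],a[1],0]);Y=np.array([-a[1],a[0],0]);Z=np.array([0,0,1.])
C=lambda x,y,z: O+(x*X+y*Y)+np.array([0,0,z-.045])   # x from opening plane inward, y, z above counter
def inC(p): p=np.array(p)-O; return np.round([p@X,p@Y,p[2]+.045],4)
def tool(d,tilt):  # d: horizontal pointing dir, tilt deg from down; tool x = outward
    d=np.array(d)/np.linalg.norm(d); t=np.radians(tilt)
    z=-np.cos(t)*Z+np.sin(t)*d; y=np.cross(Z,d); x=np.cross(y,z); return R.from_matrix(np.c_[x,y,z])
def row(p,r,pos0=None,r0=None):
    s=ctrl.sense()
    if r0 is None: q=s['tcp_rot']; r0=R.from_quat([q[1],q[2],q[3],q[0]])
    if pos0 is None: pos0=s['eef_pos']
    return np.round(np.r_[np.degrees((r0.inv()*r).as_rotvec()),r0.inv().apply(np.array(p)-pos0)*100],1).tolist()
E
python3 - <<'E'
from h import *
im=cv2.imread('pics/side0.png')[80:230,130:330]; cv2.imwrite('pics/crop.png',cv2.resize(im,(800,600),interpolation=cv2.INTER_CUBIC))
for n,p in dict(origin=(.446,-.198,0),catch=(.604,-.114,.278),front=(.5915,-.0105,.095),dish=(.5535,-.098,.045),door=(.5405,.2385,.222),jar=(.655,.385,0)).items(): print(n,inC(p))
r=tool(X,30); print(r.as_matrix().round(2))
for p in [(.24,-.495,.5),(.43,-.17,.5),C(-.2,.07,.5)]: print(np.round(p,3),row(p,r),row(p,tool(X,0)))
# triangulate opening corner lines check: project front floor corners & cupboard top corners
for q in [(-.012,.17,.33),(-.012,-.17,.33),(.3,.17,.33),(.3,-.17,.33)]: print(q,proj('side',C(*q)).round(),proj('top',C(*q)).round())
E
```

```text
origin [ 0.1505 -0.      0.    ]
catch [0.0188 0.1211 0.278 ]
front [-0.0746  0.075   0.095 ]
dish [0.0205 0.0682 0.045 ]
door [-0.2926 -0.0558  0.222 ]
jar [-0.4688  0.0035  0.    ]
[[ 0.29  0.94 -0.17]
 [ 0.82 -0.33 -0.47]
 [-0.5  -0.   -0.87]]
[ 0.24  -0.495  0.5  ] [-11.7, -28.4, -43.6, -0.1, 0.0, -26.9] [0.0, 0.0, -44.7, -0.1, 0.0, -26.9]
[ 0.43 -0.17  0.5 ] [-11.7, -28.4, -43.6, 31.2, -20.9, -26.9] [0.0, 0.0, -44.7, 31.2, -20.9, -26.9]
[0.628 0.109 0.5  ] [-11.7, -28.4, -43.6, 61.3, -37.3, -26.9] [0.0, 0.0, -44.7, 61.3, -37.3, -26.9]
(-0.012, 0.17, 0.33) [205. 121.] [305. 141.]
(-0.012, -0.17, 0.33) [355. 152.] [251. 293.]
(0.3, 0.17, 0.33) [236.   6.] [443. 191.]
(0.3, -0.17, 0.33) [375.  33.] [392. 345.]
```

View pics/crop.png

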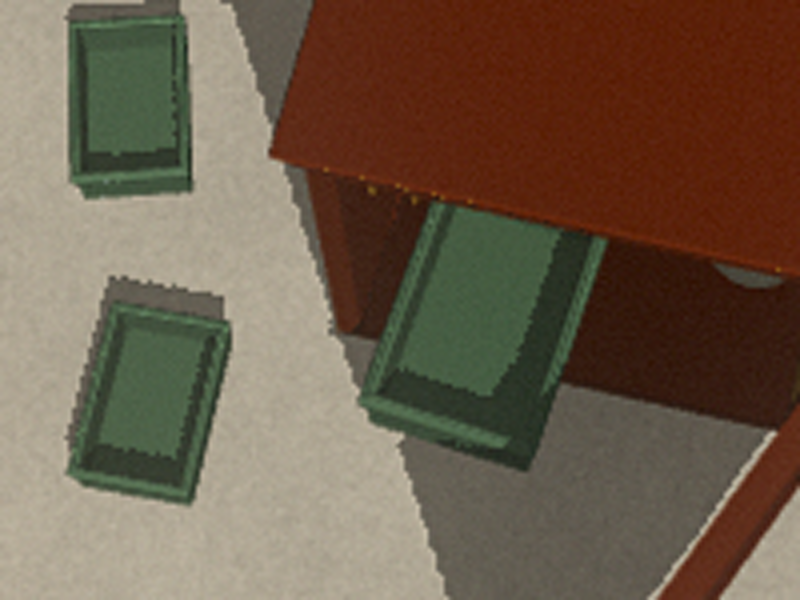

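The crop confirms it: the large dish is half out of the cupboard (crop (480,330)), and the two small look-alikes stand free on the counter at (130,100) and (150,400). The projected cornice corners match the picture. Next I raise the tool and go over the top.

apply_moves:
  increments:
    - [[0,0,0,0,0,-10,0.2],[0,0,0,0,0,-15,0.2],[0,0,0,0,0,-20,0.2],[0,0,0,0,0,-25,0.2],[0,0,0,0,0,-27,0.2],[0,0,0,0,0,-27,0.2],[0,0,0,0,0,-27,0.2]]

```text
clock: 1.7
eef_pos: [0.2409, -0.4954, 0.5048]
tcp_rot: [0.003, 0.974, 0.224, 0.0]
wrist_force: [0.2, -0.8, -0.7]
width: 0.0516
grip_force: 0.0
```

apply_moves:
  increments:
    - [[0,0,-6,4,-2.5,0,0.2],[0,0,-12,8,-5,0,0.2],[0,0,-18,12,-7.5,0,0.2],[0,0,-24,16,-10,0,0.2],[0,0,-30,20,-12.5,0,0.2],[0,0,-36,24,-15,0,0.2],[0,0,-42,28,-18,0,0.2],[0,0,-44.7,31.2,-20.9,0,0.2]]

```text
clock: 2.5
eef_pos: [0.4303, -0.1679, 0.4996]
tcp_rot: [-0.001, 0.815, 0.58, -0.0]
wrist_force: [1.0, 0.0, -0.4]
width: 0.0514
grip_force: 0.0
```

Run:
```python
from h import *
s=ctrl.sense(); print(s['clock'],s['eef_pos'],s['q'],s['wrist_force'],s['width'],inC(s['eef_pos']))
print(row(C(-.2,.07,.5),tool(X,30)))
```

```text
2.5 [ 0.4303312  -0.16791521  0.49962259] [-5.32252596e-01  1.31913641e-01  2.31096059e-01  1.67219203e+00
  3.15350354e-04  1.37285864e+00] [ 1.00296901  0.03784551 -0.44170553] 0.051353734074437746 [ 0.1274 -0.0248  0.4996]
[-0.1, -30.0, 0.3, 32.7, 9.6, -0.0]
```

apply_moves:
  increments:
    - [[0,-4,0,4,1.2,0,0.2],[0,-8,0,8,2.4,0,0.2],[0,-12,0,12.5,3.6,0,0.2],[0,-16,0,17,5,0,0.2],[0,-20,0,21.5,6.4,0,0.2],[0,-25,0,26,7.8,0,0.2],[0,-30,0,30,9,0,0.2],[0,-30,0.3,32.7,9.6,0,0.2]]

```text
clock: 3.3
eef_pos: [0.6088, 0.0981, 0.4651]
tcp_rot: [0.157, 0.786, 0.564, -0.198]
wrist_force: [0.8, 0.1, -1.5]
width: 0.0511
grip_force: 0.0
```

Run:
```python
from h import *
s=ctrl.sense(); print(s['clock'],s['eef_pos'],s['q'],s['wrist_force'],inC(s['eef_pos']))
for x,z in [(-.2,.3),(-.15,.15),(-.11,.09)]: print(row(C(x,.07,z),tool(X,30)))
im=save('side','side1.png')
for n in ['side']:
  for t in ['dish_front']:
    for r in ctrl.pinpoint(n,t): print(t,round(r['p'],2),inC(r['position']))
```

```text
3.3 [0.60882815 0.09813704 0.4651351 ] [ 0.24843167  0.75794477  1.01136565  2.0998005  -0.43586021  2.20790648] [ 0.83054957  0.08717313 -1.49822229] [-0.1829  0.0552  0.4651]
[1.6, -0.8, 0.2, 9.6, 1.1, 13.6]
[1.6, -0.8, 0.2, 12.5, 0.7, 29.1]
[1.6, -0.8, 0.2, 12.0, 0.5, 36.3]
dish_front 0.72 [0.0831 0.3482 0.0319]
```

View pics/side1.png

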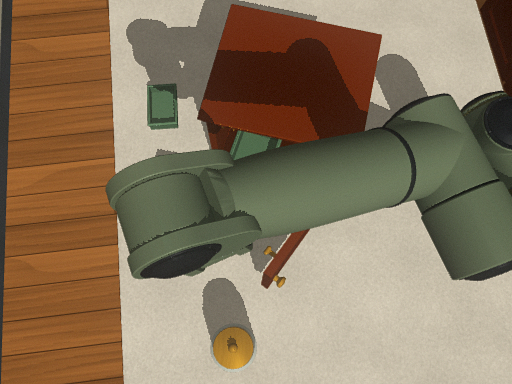

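apply_moves:
  increments:
    - [[0,0,0,2,0.3,3,0.2],[1,0,0,4,0.5,6,0.2],[1.6,-0.8,0.2,6,0.7,8.5,0.2],[1.6,-0.8,0.2,8,1,11,0.2],[1.6,-0.8,0.2,9.6,1.1,13.6,0.2],[1.6,-0.8,0.2,9.6,1.1,13.6,0.2]]

```text
clock: 4.0
eef_pos: [0.6254, 0.1027, 0.3053]
tcp_rot: [0.149, 0.79, 0.555, -0.211]
wrist_force: [-0.2, 0.8, 0.1]
width: 0.0516
grip_force: 0.0
```

Run:
```python
from h import *
from scipy.optimize import least_squares
s=ctrl.sense(); print(s['clock'],s['eef_pos'],s['q'],s['wrist_force'],inC(s['eef_pos']))
D=[([-1.252,.326,-.193,1.052,0,1.437],[.2406,-.4946,.2313]),([-.53225,.131914,.2311,1.67219,.000315,1.3729],[.43033,-.167915,.49962]),([.248432,.757945,1.011366,2.0998,-.43586,2.2079],[.608828,.098137,.465135]),(list(s['q']),list(s['eef_pos']))]
def fk(q,p):
    L1,L2,a,T,H,r0,d=p
    Ry=lambda t:R.from_euler('y',t); Rz=lambda t:R.from_euler('z',t)
    b=Rz(q[0]); e=np.array([r0,0,H])+Ry(q[1]).apply([0,0,L1])
    w=e+Ry(q[1]-q[2]).apply([L2,0,a])
    t=w+(Ry(q[1]-q[2]+q[3])*Rz(q[4])).apply([T,0,0])+Ry(q[1]-q[2]+q[3]).apply([d,0,0])
    return b.apply(e),b.apply(w),b.apply(t)
f=lambda p: np.concatenate([fk(q,p)[2]-t for q,t in D]+[0.002*(np.array(p)-[.35,.35,0,.25,.25,0,.05])])
k=least_squares(f,[.35,.35,0,.25,.25,0,.05]); print(k.x.round(3),k.fun[:12].round(4))
for q,t in D: print([v.round(3) for v in fk(q,k.x)])
save('top','top2.png')
for x,z in [(-.2,.22),(-.13,.12),(-.11,.085)]: print(row(C(x,.07,z),tool(X,30)))
```

```text
4.0 [0.62543272 0.10272984 0.3052852 ] [ 0.24590052  0.74241174  0.56674271  1.70460222 -0.42872284  2.23037664] [-0.2065783   0.80258099  0.10966285] [-0.1927  0.0694  0.3053]
[0.456 0.402 0.079 0.129 0.243 0.008 0.182] [-0.0705 -0.0207  0.002  -0.0342 -0.0653  0.0029 -0.0045 -0.0012 -0.0013
  0.0036 -0.0003 -0.0037]
[array([ 0.048, -0.147,  0.675]), array([ 0.17 , -0.515,  0.545]), array([ 0.17 , -0.515,  0.233])]
[array([ 0.059, -0.035,  0.695]), array([ 0.397, -0.234,  0.814]), array([ 0.396, -0.233,  0.503])]
[array([0.312, 0.079, 0.574]), array([0.67 , 0.17 , 0.752]), array([0.604, 0.097, 0.464])]
[array([0.307, 0.077, 0.579]), array([0.704, 0.177, 0.587]), array([0.629, 0.102, 0.302])]
[0.1, -0.1, -0.5, 5.0, -0.0, 7.3]
[0.1, -0.1, -0.5, 3.9, -0.0, 19.5]
[0.1, -0.1, -0.5, 3.9, -0.1, 23.5]
```

View pics/top2.png

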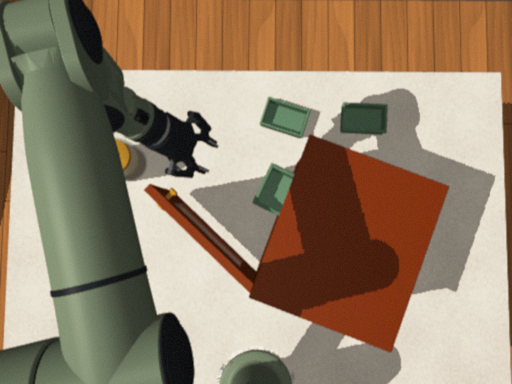

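apply_moves:
  increments:
    - [[0,0,0,3,0,4,0.2],[0,0,-0.5,4.5,0,8,0.2],[0.1,-0.1,-0.5,4.3,0,12,0.2],[0.1,-0.1,-0.5,3.9,0,16,0.2],[0.1,-0.1,-0.5,3.9,0,19.5,0.2],[0.1,-0.1,-0.5,3.9,-0.1,22,0.2],[0.1,-0.1,-0.5,3.9,-0.1,23.5,0.2],[0.1,-0.1,-0.5,3.9,-0.1,23.5,0.2]]

```text
clock: 4.85
eef_pos: [0.6001, 0.0247, 0.0862]
tcp_rot: [0.15, 0.789, 0.558, -0.21]
wrist_force: [-0.9, 0.6, 0.7]
width: 0.0512
grip_force: 0.0
```

Run:
```python
from h import *
s=ctrl.sense(); print(s['clock'],s['q'],s['wrist_force'],inC(s['eef_pos']))
for x in [-.08,-.04,-.01,.0]: print(x,row(C(x,.072,.084),tool(X,30)))
ctrl.capture('top')
for t in ['dish_front','dish']:
    for r in ctrl.pinpoint('top',t): print(t,round(r['p'],2),inC(r['position']))
```

```text
4.85 [ 0.14260061  0.75829227  0.03125393  1.10218338 -0.45856034  2.113377  ] [-0.85336069  0.60706159  0.70434064] [-0.1107  0.0714  0.0862]
-0.08 [0.1, -0.1, -0.1, -2.6, 0.1, 1.7]
-0.04 [0.1, -0.1, -0.1, -6.0, 0.1, 3.7]
-0.01 [0.1, -0.1, -0.1, -8.6, 0.1, 5.2]
0.0 [0.1, -0.1, -0.1, -9.5, 0.1, 5.7]
dish_front 0.92 [-0.0759  0.0731  0.0965]
dish_front 0.83 [0.0822 0.3447 0.033 ]
dish_front 0.72 [0.0155 0.0692 0.0449]
dish_front 0.67 [-0.0107  0.2945  0.035 ]
dish 0.79 [ 0.1478  0.3721 -0.0015]
dish 0.68 [-0.0779  0.292  -0.0015]
```

apply_moves:
  increments:
    - [[0,0,0,-0.9,0,0.6,0.2],[0,0,0,-1.8,0,1.1,0.2],[0,0,0,-2.6,0.1,1.7,0.2],[0,0,0,-3.3,0.1,2.1,0.2],[0,0,0,-4,0.1,2.5,0.2],[0,0,0,-4.7,0.1,2.9,0.2],[0,0,0,-5.4,0.1,3.3,0.2],[0,0,0,-6,0.1,3.7,0.2]]

```text
clock: 5.8
eef_pos: [0.5786, -0.0394, 0.0834]
tcp_rot: [0.149, 0.789, 0.559, -0.208]
wrist_force: [0.4, 8.4, 5.1]
width: 0.0511
grip_force: 3.9
```

Run:
```python
from h import *
s=ctrl.sense(); print(s['clock'],s['wrist_force'],inC(s['eef_pos']))
for x in [-.02,-.01,.0]: print(x,row(C(x,.072,.084),tool(X,30)))
for n in ['top','side']:
  ctrl.capture(n)
  for t in ['dish_front','dish']:
    for r in ctrl.pinpoint(n,t): print(t,round(r['p'],2),inC(r['position']))
```

```text
5.8 [0.39011647 8.43778331 5.12440569] [-0.0431  0.0724  0.0834]
-0.02 [0.2, -0.4, 0.0, -2.0, -0.0, 1.1]
-0.01 [0.2, -0.4, 0.0, -2.9, -0.0, 1.6]
0.0 [0.2, -0.4, 0.0, -3.8, -0.0, 2.1]
dish_front 0.87 [-0.0389  0.0766  0.0961]
dish_front 0.81 [-0.0109  0.2929  0.035 ]
dish_front 0.77 [0.0814 0.3439 0.035 ]
dish 0.69 [-0.0763  0.2932 -0.0028]
dish_front 0.62 [0.0874 0.3497 0.0335]
dish_front 0.59 [-0.0105  0.2932  0.0309]
dish 0.71 [-0.0745  0.2938  0.0027]
dish 0.59 [0.1463 0.371  0.0007]
```

apply_moves:
  increments:
    - [[0,0,0,-0.6,0,0.3,0.2],[0,0,0,-1.2,0,0.6,0.2],[0,0,0,-1.8,0,0.9,0.2],[0,0,0,-2.4,0,1.3,0.2],[0,0,0,-3,0,1.6,0.2],[0,0,0,-3.5,0,1.9,0.2],[0,0,0,-4,0,2.2,0.2],[0,0,0,-4,0,2.2,0.2]]

```text
clock: 6.9
eef_pos: [0.5623, -0.0846, 0.0837]
tcp_rot: [0.15, 0.788, 0.559, -0.21]
wrist_force: [0.6, -0.3, -0.2]
width: 0.0514
grip_force: 0.3
```

Run:
```python
from h import *
s=ctrl.sense(); print(s['clock'],s['q'],s['wrist_force'],inC(s['eef_pos']))
for x in [.0,.005,.01,-.1]: print(x,row(C(x,.072,.084),tool(X,30)))
for n in ['top','side']:
  save(n,n+'3.png')
  for t in ['dish_front','dish']:
    for r in ctrl.pinpoint(n,t): print(n,t,round(r['p'],2),inC(r['position']))
m=ctrl.calibration('wrist')['mount']; q=s['tcp_rot'];r=R.from_quat([q[1],q[2],q[3],q[0]])
print(np.round(m,3))
save('wrist','w3.png')
for t in ['dish_front','dish','jug']:
    for r in ctrl.pinpoint('wrist',t): print(t,round(r['p'],2),inC(r['position']))
```

```text
6.9 [-0.02441537  0.65233225 -0.18274744  0.90981487 -0.49570235  1.92826452] [ 0.57214657 -0.33590177 -0.24183938] [0.0049 0.072  0.0837]
0.0 [0.1, -0.0, 0.0, 0.4, 0.0, -0.3]
0.005 [0.1, -0.0, 0.0, -0.0, -0.0, -0.0]
0.01 [0.1, -0.0, 0.0, -0.5, -0.0, 0.2]
-0.1 [0.1, -0.0, 0.0, 9.1, 0.0, -5.3]
top dish_front 0.91 [0.0814 0.3475 0.0373]
top dish_front 0.74 [-0.0102  0.2913  0.036 ]
top dish 0.88 [-7.730e-02  2.926e-01  2.000e-04]
top dish 0.57 [ 0.1504  0.3705 -0.0023]
top dish 0.45 [-0.2929 -0.0553  0.2216]
side dish_front 0.82 [-0.0101  0.2939  0.0305]
side dish_front 0.74 [0.0838 0.3451 0.0354]
side dish 0.75 [ 0.1472  0.3676 -0.0017]
side dish 0.71 [-0.0748  0.2915  0.0035]
[[-0.    -0.954 -0.3    0.077]
 [ 1.     0.001 -0.002  0.   ]
 [ 0.002 -0.3    0.954 -0.142]
 [ 0.     0.     0.     1.   ]]
dish_front 0.88 [0.0107 0.0743 0.0921]
dish 0.96 [0.1083 0.0798 0.0478]
```

View pics/w3.png

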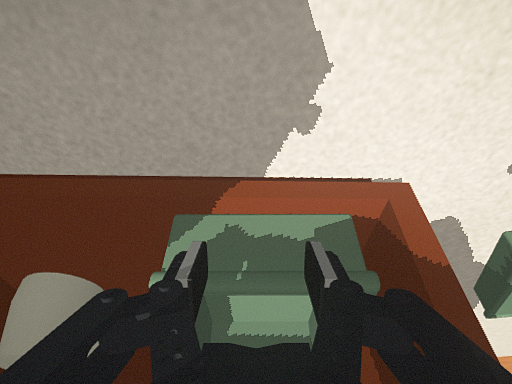

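Run:
```python
from h import *
s=ctrl.sense();c=ctrl.calibration('wrist');f=192/np.tan(np.radians(c['fov_y'])/2);m=np.array(c['mount'])
q=s['tcp_rot'];r=R.from_quat([q[1],q[2],q[3],q[0]])
def hit(u,v,z):
    d=r.apply(m[:3,:3]@[(u-c['cx'])/f,(v-c['cy'])/f,1]); o=s['eef_pos']+r.apply(m[:3,3]); return inC(o+d*(z-o[2])/d[2])
print('floor edge',hit(100,177,.045),hit(260,178,.045),hit(400,181,.045)); print('dish foot',hit(180,214,.045),hit(350,214,.045))
print('rim front',hit(160,272,.095),hit(370,272,.095))
for p in [(-.06,.072,.12),(-.16,.072,.2)]: print(row(C(*p),tool(X,30)))
```

```text
floor edge [-0.0168 -0.0169  0.045 ] [-0.0161  0.0749  0.045 ] [-0.0137  0.1565  0.045 ]
dish foot [0.0166 0.0228 0.045 ] [0.0165 0.1345 0.045 ]
rim front [0.0019 0.024  0.095 ] [0.0019 0.1303 0.095 ]
[0.2, -0.1, 0.1, 3.7, -0.0, -6.3]
[0.2, -0.1, 0.1, 8.4, 0.0, -18.2]
```

Run:
```python
from h import *
s=ctrl.sense();c=ctrl.calibration('wrist');f=192/np.tan(np.radians(c['fov_y'])/2);m=np.array(c['mount'])
q=s['tcp_rot'];r=R.from_quat([q[1],q[2],q[3],q[0]])
def hit(u,v,z):
    d=r.apply(m[:3,:3]@[(u-c['cx'])/f,(v-c['cy'])/f,1]); o=s['eef_pos']+r.apply(m[:3,3]); return inC(o+d*(z-o[2])/d[2])
print('at z=0',hit(100,177,0),hit(260,178,0),hit(400,181,0))
def px(p):
    t=r.inv().apply(np.array(p)-s['eef_pos']); k=m[:3,:3].T@(t-m[:3,3]); return np.round([c['cx']+f*k[0]/k[2],c['cy']+f*k[1]/k[2]])
print(px(C(0,.0,.045)),px(C(0,.152,.045)),px(C(.01,.07,.095)),px(C(0,.07,0)))
im=cv2.imread('pics/w3.png')[165:295,130:420]; cv2.imwrite('pics/w3c.png',cv2.resize(im,(800,360),interpolation=cv2.INTER_CUBIC))
```

```text
at z=0 [ 0.0258 -0.0494  0.    ] [0.0268 0.0759 0.    ] [0.03   0.1872 0.    ]
[138. 197.] [385. 197.] [251. 280.] [252. 151.]
```

View pics/w3c.png

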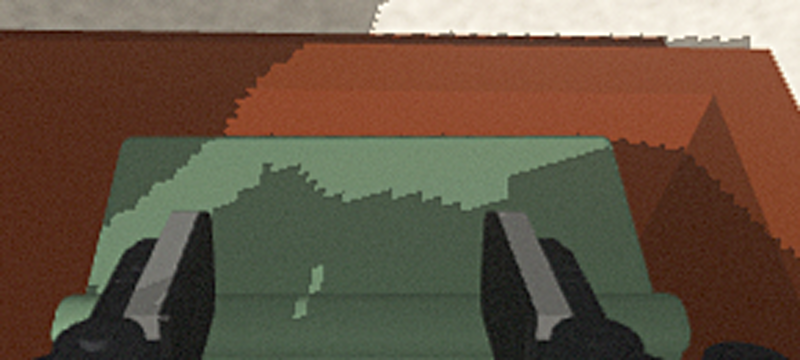

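The dish front is about 9 mm inside. The floor front edge is at wrist row ~197 (predicted 197) and the dish foot at row 214, which puts it 16 mm in. Next I back out, rise and shut the fingers.

apply_moves:
  increments:
    - [[0,0,0,1.5,0,-2.5,0.2],[0,0,0,3.7,0,-6.3,0.2],[0,0,0,5.5,0,-10,-1],[0,0,0,7,0,-14,-1],[0,0,0,8.4,0,-18,-1],[0,0,0,7,0,-22,-1],[0,0,0,5,0,-26,-1],[0,0,0,3,0,-30,-1]]

```text
clock: 8.2
eef_pos: [0.6201, 0.083, 0.3303]
tcp_rot: [0.15, 0.788, 0.559, -0.21]
wrist_force: [1.2, -0.4, 0.0]
width: 0.0001
grip_force: 0.0
```

```bash
cat >> h.py <<'E'
def door(al,gap,z,yd=.307,off=.02,tilt=40):
    ca,sa=np.cos(al),np.sin(al); n=ca*X+sa*Y; e=ca*Y-sa*X
    return C(0,-.166,z)+yd*e-(off+gap)*n, tool(n,tilt)
E
python3 - <<'E'
from h import *
s=ctrl.sense(); print(s['clock'],s['eef_pos'],s['q'],s['wrist_force'],inC(s['eef_pos']))
for n in ['top','side']:
  save(n,n+'4.png')
  for t in ['door','dish_front','dish','jug','cup0','catch']:
    for r in ctrl.pinpoint(n,t)[:3]: 
      if inC(r['position'])[1]<.2: print(n,t,round(r['p'],2),inC(r['position']))
for al in (1.145,):
  for g,z in [(.08,.4),(.06,.214)]:
    p,r=door(al,g,z); print(p,row(p,r))
# check face: project door outer/inner top edges at free edge
for al,off in [(1.145,.02),(1.21,.0)]:
  for yd in (0,.332):
    for o in (off,off-.02):
      p,_=door(al,0,.292,yd,o); print(al,yd,o,proj('side',p).round(1),proj('top',p).round(1))
E
```

```text
8.2 [0.62009885 0.08304202 0.33030207] [ 0.22146369  0.7046797   0.56086932  1.72071264 -0.43810937  2.19369176] [ 1.21944649 -0.40934165  0.03657901] [-0.1724  0.0709  0.3303]
top door 0.96 [-0.2912 -0.055   0.2236]
top dish 0.59 [-0.4721  0.0029  0.0032]
top catch 0.98 [0.0166 0.1242 0.2783]
top catch 0.55 [-0.4728  0.0013  0.001 ]
side door 0.97 [-0.2918 -0.0571  0.2225]
side dish_front 0.89 [0.0135 0.0787 0.0922]
side dish 0.56 [0.1081 0.077  0.0468]
side catch 0.98 [0.0209 0.1176 0.279 ]
[0.47969136 0.28994116 0.4       ] [-37.5, -8.9, -53.8, 9.4, -20.1, -13.7]
[0.49412853 0.27610035 0.214     ] [-37.5, -8.9, -53.8, 17.9, -18.3, 2.9]
1.145 0 0.02 [357.4 158. ] [250.5 295.7]
1.145 0 0.0 [350.1 153.1] [256.9 289.1]
1.145 0.332 0.02 [271.2 275.3] [144.4 190.4]
1.145 0.332 0.0 [263.6 269.6] [150.7 184. ]
1.21 0 0.0 [350.1 153.1] [256.9 289.1]
1.21 0 -0.02 [342.5 148.6] [262.8 282.1]
1.21 0.332 0.0 [272.  275.5] [144.1 191.1]
1.21 0.332 -0.02 [264.  270.3] [150.  184.3]
```

View pics/top4.png

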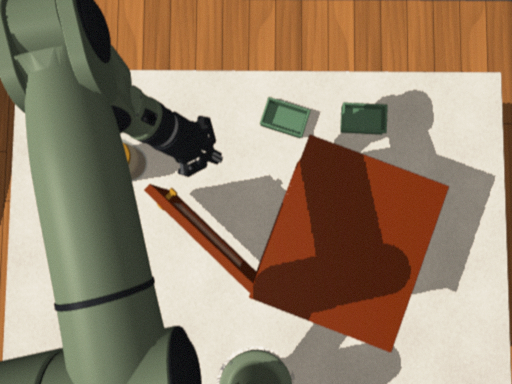

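apply_moves:
  increments:
    - [[0,0,0,-2,0,-4,-1],[0,0,0,-4,0,-7.5,-1],[-5,-1,-7,-2,-3,-8.5,-1],[-10,-2,-14,0,-6,-9.5,-1],[-15,-3.5,-22,2,-9,-10.5,-1],[-20,-4.7,-29,4,-12,-11.5,-1],[-26,-6.2,-37,6,-15,-12.5,-1],[-31,-7.4,-44,8,-18,-13.5,-1]]

```text
clock: 9.7
eef_pos: [0.4941, 0.2722, 0.4056]
tcp_rot: [0.29, 0.46, 0.825, -0.149]
wrist_force: [-0.1, 0.8, -0.9]
width: 0.0003
grip_force: 0.0
```

Run:
```python
from h import *
s=ctrl.sense(); print(s['clock'],s['eef_pos'],s['q'],s['wrist_force'],inC(s['eef_pos']))
for g,z in [(.08,.4),(.07,.3),(.06,.214)]:
    p,r=door(1.145,g,z); print(p,row(p,r))
```

```text
9.7 [0.4941348  0.27217182 0.40562508] [ 0.70423313  0.36099997  0.13390768  1.43433499 -0.65983613  1.75284186] [-0.12464717  0.77662082 -0.85218291] [-0.3089 -0.1107  0.4056]
[0.47969136 0.28994116 0.4       ] [-7.9, -1.7, -11.7, 2.1, -0.3, -1.0]
[0.48690994 0.28302076 0.3       ] [-7.9, -1.7, -11.7, 7.5, -0.3, 7.5]
[0.49412853 0.27610035 0.214     ] [-7.9, -1.7, -11.7, 12.1, -0.2, 14.9]
```

apply_moves:
  increments:
    - [[-4,-0.9,-6,2.1,-0.3,-1,-1],[-7.9,-1.7,-11.7,3,-0.3,0,-1],[-7.9,-1.7,-11.7,5.5,-0.3,4,-1],[-7.9,-1.7,-11.7,7.5,-0.3,7.5,-1],[-7.9,-1.7,-11.7,9.8,-0.2,11.2,-1],[-7.9,-1.7,-11.7,12.1,-0.2,14.9,-1],[-7.9,-1.7,-11.7,12.1,-0.2,14.9,-1],[-7.9,-1.7,-11.7,12.1,-0.2,14.9,-1]]

```text
clock: 10.5
eef_pos: [0.4954, 0.2746, 0.2144]
tcp_rot: [0.316, 0.353, 0.871, -0.129]
wrist_force: [0.1, 0.5, 0.4]
width: -0.0004
grip_force: 0.0
```

```bash
cat > plan.py <<'E'
from h import *
import sys
s=ctrl.sense(); print(s['clock'],s['eef_pos'].round(3),np.round(s['q'],2),np.round(s['wrist_force'],1))
rel=s['eef_pos']-C(0,-.166,0)
for l in sys.argv[1:]:
    al,g=map(float,l.split(',')); p,r=door(al,g,.214); print(al,g,row(p,r))
E
python3 plan.py 1.145,.04 1.145,.02 1.145,.01 1.145,0 1.1,0.008 1.05,.008 1.0,.008 .95,.008 .9,.008
```

```text
10.5 [0.495 0.275 0.214] [ 0.72  0.38 -0.36  0.77 -0.69  1.47] [0.1 0.5 0.4]
1.145 0.04 [-0.3, -0.1, -0.3, -1.4, 0.0, 1.2]
1.145 0.02 [-0.3, -0.1, -0.3, -2.9, 0.0, 2.5]
1.145 0.01 [-0.3, -0.1, -0.3, -3.7, 0.1, 3.1]
1.145 0.0 [-0.3, -0.1, -0.3, -4.4, 0.1, 3.8]
1.1 0.008 [1.3, -0.1, 1.7, -4.9, 0.2, 4.1]
1.05 0.008 [3.2, -0.1, 3.9, -6.1, 0.2, 5.1]
1.0 0.008 [5.0, -0.1, 6.1, -7.2, 0.2, 6.1]
0.95 0.008 [6.9, -0.1, 8.3, -8.4, 0.1, 7.1]
0.9 0.008 [8.7, -0.1, 10.5, -9.6, -0.1, 8.1]
```

apply_moves:
  increments:
    - [[0,0,0,-2,0,1.7,-1],[0,0,0,-2.9,0,2.5,-1],[0,0,0,-3.7,0.1,3.1,-1],[0.6,0,0.7,-4.3,0.1,3.6,-1],[1.3,-0.1,1.7,-4.9,0.2,4.1,-1],[2.2,-0.1,2.8,-5.5,0.2,4.6,-1],[3.2,-0.1,3.9,-6.1,0.2,5.1,-1],[5,-0.1,6.1,-7.2,0.2,6.1,-1]]

```text
clock: 11.3
eef_pos: [0.5644, 0.2107, 0.2131]
tcp_rot: [0.307, 0.413, 0.844, -0.15]
wrist_force: [0.4, 0.3, 0.7]
width: 0.0001
grip_force: 0.0
```

```bash
python3 plan.py  .95,.008 .9,.008 .85,.008 .8,.008 .75,.008 .7,.008 .65,.008 .6,.008
python3 - <<'E'
from h import *
for n in ['top','side']:
  save(n,n+'5.png')
  for r in ctrl.pinpoint(n,'door')[:1]:
    c=inC(r['position']); print(round(r['p'],2),c,np.arctan2(-c[0],c[1]+.166)-.065)
E
```

```text
11.3 [0.564 0.211 0.213] [ 0.56  0.43 -0.29  0.77 -0.69  1.44] [0.4 0.3 0.7]
0.95 0.008 [1.9, -0.0, 2.1, -1.3, 0.1, 1.0]
0.9 0.008 [3.7, -0.0, 4.3, -2.5, 0.1, 2.0]
0.85 0.008 [5.6, -0.0, 6.5, -3.7, 0.0, 2.9]
0.8 0.008 [7.4, -0.0, 8.7, -4.8, -0.1, 3.9]
0.75 0.008 [9.2, -0.0, 10.9, -6.0, -0.3, 4.9]
0.7 0.008 [11.1, -0.0, 13.1, -7.2, -0.6, 5.9]
0.65 0.008 [12.9, -0.0, 15.3, -8.3, -0.9, 6.9]
0.6 0.008 [14.8, -0.0, 17.5, -9.4, -1.4, 7.8]
0.65 [-0.2719 -0.0162  0.221 ] 1.002233366633451
0.61 [-0.2646 -0.0057  0.2211] 0.9611083231510846
```

apply_moves:
  increments:
    - [[1.9,0,2.1,-1.3,0.1,1,-1],[3.7,0,4.3,-2.5,0.1,2,-1],[5.6,0,6.5,-3.7,0,2.9,-1],[7.4,0,8.7,-4.8,-0.1,3.9,-1],[9.2,0,10.9,-6,-0.3,4.9,-1],[11.1,0,13.1,-7.2,-0.6,5.9,-1],[12.9,0,15.3,-8.3,-0.9,6.9,-1],[14.8,0,17.5,-9.4,-1.4,7.8,-1]]

```text
clock: 12.3
eef_pos: [0.6283, 0.1059, 0.2136]
tcp_rot: [0.271, 0.572, 0.746, -0.208]
wrist_force: [1.0, 1.0, -0.6]
width: -0.0002
grip_force: 0.2
```

```bash
python3 plan.py .57,.008 .53,.008 .49,.008 .45,.008 .41,.008 .37,.008 .33,.008 .29,.008
```

```text
12.3 [0.628 0.106 0.214] [ 0.36  0.59 -0.01  1.05 -0.69  1.7 ] [ 1.   1.  -0.6]
0.57 0.008 [1.1, -0.1, 1.3, -0.8, 0.1, 0.6]
0.53 0.008 [2.6, -0.1, 3.1, -1.7, 0.2, 1.4]
0.49 0.008 [4.0, -0.1, 4.8, -2.7, 0.2, 2.2]
0.45 0.008 [5.5, -0.1, 6.6, -3.6, 0.1, 3.0]
0.41 0.008 [7.0, -0.1, 8.3, -4.5, 0.0, 3.7]
0.37 0.008 [8.5, -0.1, 10.1, -5.5, -0.1, 4.5]
0.33 0.008 [9.9, -0.1, 11.9, -6.4, -0.3, 5.3]
0.29 0.008 [11.4, -0.1, 13.6, -7.3, -0.6, 6.1]
```

apply_moves:
  increments:
    - [[1.1,0,1.3,-0.8,0.1,0.6,-1],[2.6,0,3.1,-1.7,0.2,1.4,-1],[4,0,4.8,-2.7,0.2,2.2,-1],[5.5,0,6.6,-3.6,0.1,3,-1],[7,0,8.3,-4.5,0,3.7,-1],[8.5,0,10.1,-5.5,-0.1,4.5,-1],[9.9,0,11.9,-6.4,-0.3,5.3,-1],[11.4,0,13.6,-7.3,-0.6,6.1,-1]]

```text
clock: 13.1
eef_pos: [0.6476, 0.0111, 0.214]
tcp_rot: [0.236, 0.681, 0.647, -0.248]
wrist_force: [-0.8, 1.0, 0.3]
width: 0.0005
grip_force: 0.2
```

```bash
python3 plan.py .27,.008 .24,.008 .21,.008 .19,.008 .17,.008 .15,.008 .13,.008 .12,.008;  python3 - <<'E'
from h import *
save('side','side6.png')
for t in ['door','dish_front']:
  for r in ctrl.pinpoint('side',t)[:3]:
    c=inC(r['position']); print(t,round(r['p'],2),c,np.arctan2(-c[0],c[1]+.166)-.065)
E
```

```text
13.1 [0.648 0.011 0.214] [ 0.2   0.69  0.18  1.26 -0.67  1.89] [-0.8  1.   0.3]
0.27 0.008 [0.7, -0.0, 0.7, -0.4, 0.0, 0.3]
0.24 0.008 [1.8, -0.0, 2.1, -1.1, 0.1, 0.9]
0.21 0.008 [2.9, -0.0, 3.4, -1.8, 0.1, 1.5]
0.19 0.008 [3.6, -0.0, 4.3, -2.3, 0.1, 1.9]
0.17 0.008 [4.3, -0.0, 5.1, -2.7, 0.1, 2.3]
0.15 0.008 [5.1, -0.0, 6.0, -3.2, 0.1, 2.7]
0.13 0.008 [5.8, -0.0, 6.9, -3.7, 0.0, 3.1]
0.12 0.008 [6.2, -0.0, 7.3, -3.9, 0.0, 3.3]
door 0.58 [-0.1094  0.1272  0.2248] 0.29212507373070995
dish_front 0.91 [0.0869 0.3473 0.0334] -0.23270653964812307
dish_front 0.77 [-0.0132  0.2921  0.034 ] -0.03619330154085011
dish_front 0.71 [0.0131 0.0771 0.0876] -0.11883521985116752
```

View pics/side6.png

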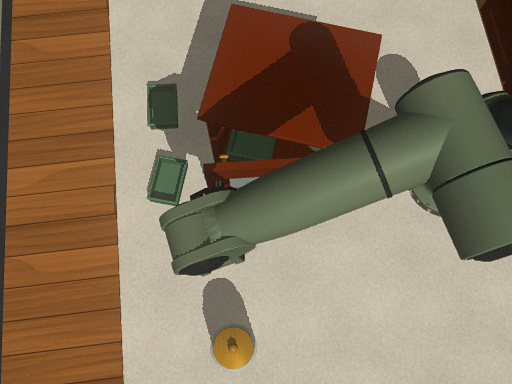

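The picture shows the door at about 0.29 rad (side (240,168)), with the gripper on the stile and the dish inside at (252,143). Door and model agree, so I continue more slowly.

apply_moves:
  increments:
    - [[0.7,0,0.7,-0.4,0,0.3,-1],[1.8,0,2.1,-1.1,0.1,0.9,-1],[2.9,0,3.4,-1.8,0.1,1.5,-1],[3.6,0,4.3,-2.3,0.1,1.9,-1],[4.3,0,5.1,-2.7,0.1,2.3,-1],[5.1,0,6,-3.2,0.1,2.7,-1],[5.8,0,6.9,-3.7,0,3.1,-1],[6.2,0,7.3,-3.9,0,3.3,-1]]

```text
clock: 14.05
eef_pos: [0.6448, -0.0397, 0.2138]
tcp_rot: [0.214, 0.732, 0.589, -0.267]
wrist_force: [0.1, -0.0, -0.4]
width: -0.0002
grip_force: 0.0
```

```bash
python3 plan.py .115,.008 .105,.008 .095,.008 .085,.008 .075,.008 .065,.008 .055,.008 .045,.008;  python3 - <<'E'
from h import *
for n in ['side','top']:
 save(n,n+'7.png')
 for r in ctrl.pinpoint(n,'door')[:3]:
    c=inC(r['position']); print(round(r['p'],2),c,np.arctan2(-c[0],c[1]+.166)-.065)
E
```

```text
14.05 [ 0.645 -0.04   0.214] [ 0.11  0.74  0.25  1.35 -0.65  1.99] [ 0.1 -0.  -0.4]
0.115 0.008 [0.2, -0.0, 0.3, -0.2, 0.1, 0.1]
0.105 0.008 [0.6, -0.0, 0.8, -0.4, 0.1, 0.3]
0.095 0.008 [0.9, -0.0, 1.2, -0.6, 0.1, 0.5]
0.085 0.008 [1.3, -0.0, 1.7, -0.9, 0.1, 0.7]
0.075 0.008 [1.7, -0.0, 2.1, -1.1, 0.1, 0.9]
0.065 0.008 [2.0, -0.0, 2.5, -1.3, 0.1, 1.1]
0.055 0.008 [2.4, -0.0, 3.0, -1.6, 0.2, 1.3]
0.045 0.008 [2.8, -0.0, 3.4, -1.8, 0.2, 1.5]
0.88 [-0.0585  0.1363  0.2254] 0.12615360270102227
0.87 [-0.0549  0.1423  0.2238] 0.11122608432386957
0.74 [-0.4742  0.0017  0.    ] 1.1658751006630972
```

apply_moves:
  increments:
    - [[0.2,0,0.3,-0.2,0.1,0.1,-1],[0.6,0,0.8,-0.4,0.1,0.3,-1],[0.9,0,1.2,-0.6,0.1,0.5,-1],[1.3,0,1.7,-0.9,0.1,0.7,-1],[1.7,0,2.1,-1.1,0.1,0.9,-1],[2,0,2.5,-1.3,0.1,1.1,-1],[2.4,0,3,-1.6,0.2,1.3,-1]]

```text
clock: 14.95
eef_pos: [0.6423, -0.0596, 0.2139]
tcp_rot: [0.205, 0.752, 0.564, -0.273]
wrist_force: [0.6, -0.2, 0.1]
width: 0.0001
grip_force: 0.1
```

```bash
python3 plan.py .05,.008 .04,.008 .03,.008 .02,.008 .01,.008 .0,.008 0,0.005 0,.002
```

```text
14.95 [ 0.642 -0.06   0.214] [ 0.08  0.75  0.28  1.39 -0.65  2.03] [ 0.6 -0.2  0.1]
0.05 0.008 [0.2, -0.0, 0.2, -0.2, -0.0, 0.1]
0.04 0.008 [0.6, -0.0, 0.7, -0.4, 0.0, 0.3]
0.03 0.008 [1.0, -0.0, 1.1, -0.6, 0.0, 0.5]
0.02 0.008 [1.3, -0.0, 1.6, -0.9, 0.1, 0.7]
0.01 0.008 [1.7, -0.0, 2.0, -1.1, 0.1, 0.9]
0.0 0.008 [2.1, -0.0, 2.4, -1.3, 0.1, 1.1]
0.0 0.005 [2.1, -0.0, 2.4, -1.6, 0.1, 1.3]
0.0 0.002 [2.1, -0.0, 2.4, -1.8, 0.1, 1.5]
```

apply_moves:
  increments:
    - [[0.2,0,0.2,-0.2,0,0.1,-1],[0.6,0,0.7,-0.4,0,0.3,-1],[1,0,1.1,-0.6,0,0.5,-1]]

```text
clock: 15.25
eef_pos: [0.6403, -0.0671, 0.2142]
tcp_rot: [0.202, 0.759, 0.555, -0.276]
wrist_force: [0.1, 0.6, 0.2]
width: -0.0003
grip_force: 0.1
```

apply_moves:
  increments:
    - [[0.2,0,0.2,-0.1,0,0.1,-1],[0.3,0,0.4,-0.2,0,0.2,-1],[0.5,0,0.6,-0.3,0,0.3,-1],[0.7,0,0.9,-0.4,0,0.4,-1]]

```text
clock: 15.65
eef_pos: [0.6385, -0.0723, 0.2136]
tcp_rot: [0.199, 0.764, 0.547, -0.278]
wrist_force: [-0.3, 0.5, -0.4]
width: -0.0002
grip_force: 0.1
```

```bash
python3 plan.py 0,.008;  python3 - <<'E'
from h import *
for n in ['side','top']:
 save(n,n+'8.png')
 for r in ctrl.pinpoint(n,'door')[:1]:
    c=inC(r['position']); print(round(r['p'],2),c,np.arctan2(-c[0],c[1]+.166)-.065)
E
```

```text
15.65 [ 0.639 -0.072  0.214] [ 0.06  0.76  0.3   1.41 -0.64  2.06] [-0.3  0.5 -0.4]
0.0 0.008 [0.4, -0.0, 0.4, -0.3, 0.1, 0.2]
0.73 [-0.024   0.1432  0.2217] 0.012464343429357608
0.79 [-0.0259  0.1449  0.2227] 0.01811461278125237
```

apply_moves:
  increments:
    - [[0.2,0,0.2,-0.2,0,0.1,-1],[0.4,0,0.4,-0.3,0,0.2,-1],[0.4,0,0.4,-0.4,0,0.3,-1]]

```text
clock: 16.15
eef_pos: [0.637, -0.0772, 0.2139]
tcp_rot: [0.197, 0.767, 0.543, -0.279]
wrist_force: [0.0, -0.2, -0.6]
width: -0.0002
grip_force: 0.1
```

apply_moves:
  increments:
    - [[0,0,0,-0.1,0,0.1,-1],[0,0,0,-0.2,0,0.2,-1]]

```text
clock: 16.35
eef_pos: [0.636, -0.0798, 0.2136]
tcp_rot: [0.197, 0.767, 0.544, -0.279]
wrist_force: [0.2, 2.9, 1.4]
width: -0.0
grip_force: 1.8
```

apply_moves:
  increments:
    - [[0,0,0,-0.1,0,0.1,-1],[0,0,0,-0.2,0,0.2,-1]]

```text
clock: 16.55
eef_pos: [0.636, -0.08, 0.2136]
tcp_rot: [0.197, 0.767, 0.544, -0.277]
wrist_force: [2.6, 13.5, 5.2]
width: 0.0001
grip_force: 6.9
```

apply_moves:
  increments:
    - [[0,0,0,0.5,0,-0.5,-1],[0,0,0,2,0,-2,-1],[0,0,0,4,0,-4,-1],[0,0,0,6,0,-7,-1],[0,0,0,8,0,-11,-1],[0,0,0,10,0,-15,-1],[0,0,0,11,0,-19,-1]]

```text
clock: 17.25
eef_pos: [0.6953, 0.1019, 0.2786]
tcp_rot: [0.199, 0.766, 0.545, -0.276]
wrist_force: [1.8, 1.6, 0.5]
width: -0.0
grip_force: 0.0
```

Run:
```python
from h import *
s=ctrl.sense(); print(s['clock'],inC(s['eef_pos']),s['wrist_force'])
for n in ['side','top','wrist']:
 save(n,n+'9.png')
 for t in ['door','jug','cup0','dish_front','jar']:
  for r in ctrl.pinpoint(n,t)[:2]:
    c=inC(r['position']); print(n,t,round(r['p'],2),c,round(np.arctan2(-c[0],c[1]+.166)-.065,3))
```

```text
17.25 [-0.2151  0.1355  0.2786] [1.76462366 1.56408996 0.48729112]
side door 0.75 [-0.0179  0.1444  0.2253] -0.007
side dish_front 0.9 [-0.0086  0.2932  0.0349] -0.046
side dish_front 0.63 [0.0841 0.3471 0.0339] -0.227
side jar 0.57 [-0.4727  0.0034 -0.0005] 1.162
top door 0.59 [-0.0164  0.1439  0.2216] -0.012
top dish_front 0.93 [-0.011   0.2867  0.0347] -0.041
top dish_front 0.61 [0.0824 0.3474 0.0366] -0.224
top jar 0.51 [-0.4713  0.0025  0.0028] 1.162
wrist dish_front 0.94 [0.0827 0.3514 0.0345] -0.223
wrist dish_front 0.71 [-0.0148  0.2928  0.0336] -0.033
wrist jar 0.46 [0.018  0.1222 0.2814] -0.127
```

View pics/wrist9.png

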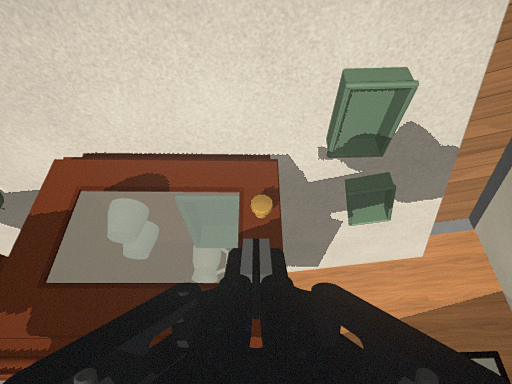

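The door is shut. Its face measures -17 mm against -20 expected. It came to a hard stop at 13 N, above the catch's 6 N, and stayed there once released. Through the glass the cups (128,225), the jug (208,262) and the dish (208,215) all stand in place, and the robot is clear. I am handing in.

```bash
python3 -c "
from plant import ctrl
print(ctrl.hand_in())"
```

```text
the job is handed in; nothing more can be done
None
```

I pushed the dish in until its front was about 1 cm inside the cupboard, pushed the glass door gently shut onto its catch, and handed the job in; in the last pictures the jug, cups and jar were still standing.

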